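Lock the spit carriage of a vertical broiler in its home position

ROBOT

A 6-joint arm with a two-finger parallel gripper is mounted at the origin on the work surface. World frame = base frame: x ahead of the robot, y to its left, z up, the work surface at z = 0. Lengths are in mm, angles in rad, forces in N, time in s.
With the tool pointing down it reaches from about 300 to 775 mm from the base axis. Payload 14.6 kg.
Tool frame: the origin (TCP) lies on the centre line of the jaws, within the pads' length; the fingertips stand 19 mm ahead of it and the grasp point (between the pads) is the TCP (bot.tip_reach is the distance from the TCP to the fingertips, in mm); y points along the fingers, x is the direction in which the jaws open and shut, and the axes are right-handed (so a half turn about y gives the same grasp; the last joint's range is limited). The gripper opens to 85 mm and grips with 20 to 120 N. Pads are 22 mm wide; open, the fingers measure 114 mm over their backs; the gripper's body (76 mm by 85 mm) begins 54 mm behind the grasp point. The pads swing forward as they close: fully open they stand 13 mm farther back than shut.
Start: joints at [-1.225, 0.3, 1.521, -0, 1.321, -0.067], TCP at [220.639, -503.794, 250.281] pointing down, gripper open.
Joint ranges: [-3.03, 3.03], [-0.79, 2.21], [0.23, 2.52], [-1.04, 4.18], [0, 3.07], [-2.55, 2.55]. Speed limits (rad/s): [2.22, 2.22, 2.57, 3.14, 3.14, 3.14].

INTERFACE

Orientations are given as a unit quaternion [w, x, y, z].
In Python, from rig import bot gives the robot as it stands. Calls block until the motion is done:
- bot.move_to(position, orientation): joint-space move of the TCP to a pose.
- bot.servo_line(position, attitude=None, speed=150, until_force=None): straight line of the TCP; attitude=None keeps the orientation; speed is the mean speed in mm/s. With until_force (N) it stops when the force on the tool has changed by that much, and returns True; else False.
- bot.move_joints(angles): joint-space move.
- bot.move_gripper(opening, grip_force=None): finger opening in mm; grip_force is the grip in N (None keeps the last); returns when the fingers have stopped.
- bot.dwell(seconds).
- bot.ik(position, orientation): joint angles nearest the present ones, or None.
- bot.read_state(): the state.
- bot.read_camera(name): name is "scene" or "top" or "wrist"; returns a dict with "image" (384x512x3 uint8, blue, green, red), "depth" (384x512 float32, mm along the optical axis (not along the pixel's ray), 0 where there is no reading), "fovy" (degrees; the focal length in pixels is half the picture's height over the tangent of half this angle, whatever the lens; pixels are square), "cx", "cy" (the principal point, pixels), "eye" and "attitude" of the camera in the world; the wrist camera has in their place "mount" (4x4, takes a point from camera to tool coordinates, whose origin is the TCP and whose axes are the tool frame's). Camera axes: x right, y down, z forward; pixel columns grow to the right and rows downward; lengths in mm; the calibration is good to about 2 mm. A picture is of the moment at which its call begins: read the wrist's pose just before it.
A pose or a line that the arm cannot do raises bot.MotionError and nothing moves.
- bot.finish_job(): hands the job in, once; it reports no verdict.
The state is a dict: "clock": time; "joint_positions": joint angles; "qvel": joint speeds; "effort": joint torques, N m; "ee_pos": TCP position; "tool_rot": TCP orientation; "ft_force": force on the tool from outside, world axes, zero at the start; "moment": the same for the moment, N m; "grip_width": finger opening in mm.
Only numpy, scipy, OpenCV 4.12 (cv2) and the standard library are available. Lean on these libraries where they do the work, as an engineer would, in place of code of your own. Each camera call takes 0.05 s, during which the arm holds its last target.

TASK

Slide the spit carriage gently along its rail until it is fully home against the red end stop. Then turn the brass knurled thumbscrew on the bridge clockwise until it seats on the carriage and the resistance clearly rises; snug it to finger-tight, no further, and let go. Leave the kitchen things around the rail where they are.

Things in the scene. Friction and masses are not known exactly. Their poses are not given: they have to be found in the camera images.
- rail: fixed dark steel bed plate 90 x 290 x 12 mm on the table, with two aluminium guide strips (tops 24 mm above the table) forming a channel along its own y axis. Origin: on the table surface, on the channel's centre line, z up. The red stop closes the channel on the -y side, its inner face at y = -120 mm; the +y end (y = 160 mm) is open. Its place and yaw vary.
- carriage: loose steel plate 60 (x) x 180 (y) x 10 mm, about 0.5 kg, lying in the channel (1.7 mm play each side), with a blue spit socket on top. Origin: centre of its underside; axes as the rail's. It starts 55 to 90 mm short of home and slides to the rail's -y with about 3 N; fully home its -y edge touches the red stop, its origin then at y = -30 mm, z = 12 mm in the rail's frame.
- socket (a point): centre of the top of the carriage's blue spit socket, a solid upright post 30 mm in diameter, 65 mm from the carriage's origin along its +y; this point is 68 mm above the plate's underside (80 mm above the table), and the post is straight for the upper 50 mm
- home (a point): point fixed on the rail where the carriage's origin lies when the carriage is fully home; axes as the rail's
- stop: the red end stop block, 90 x 14 x 26 mm, fixed on the rail; origin at the centre of its underside, 12 mm above the table
- bridge: aluminium bridge fixed across the rail at the rail's y = -80 mm: 92 mm wide, 26 mm along the rail, top 52 mm above the table; the carriage's plate passes under it. Origin on the rail's bed, 12 mm above the table. It carries an upright brass thumbscrew whose white plastic foot (20 mm in diameter) presses on the plate of the home carriage. The screw stays where it is left.
- screw_axis (a point): on the thumbscrew's axis, at the top of the bridge's collar, 56 mm above the table. Above it: the neck, 11 mm in diameter, then the knurled brass head, a cylinder 36 mm in diameter, 22 mm high, its underside 24 to 19 mm above this point at the start and 17 mm when seated. Grasp it across its diameter, fingers down, at any yaw. It tightens clockwise seen from above, sinking 2.5 mm per rad.
- screw_foot (a point): on the screw's axis where its foot meets the home carriage's plate, 22 mm above the table. The start angle is not told: 0.7 to 2.8 rad to touch. Free drag while turning 0.45 N m, about 0 felt when held still; seated, each rad adds 100 to 150 N of press and 0.3 N m, and a held grip feels a back torque. Finger-tight: 55 to 120 N of press (held back torque about 0.33 N m); 150 N strips it.
- shaker: bystander: amber glass jar with a steel cap, 52 mm in diameter, 85 mm high, beside the rail; origin at the centre of its underside
- bowl: bystander: white bowl, 96 mm wide, 45 mm high, beside the rail; origin at the centre of its underside
- pot: bystander: steel beaker, 90 mm wide, 100 mm high; origin at the centre of its underside
- sauce: bystander: white sauce bottle with a red cap, 60 mm in diameter, 170 mm high; origin at the centre of its underside
- scraper: bystander: spatula 260 mm long with a black handle, lying flat; origin at its middle
There are look-alikes about, which are no part of the job. What is shaped like the carriage but black or turquoise is not meant.

How it is judged (in metres and radians):
On the way, in this order (a step that is already met when the one before it is completed fails the run):
1. the carriage is home against the red stop (within 2.5 mm), the screw not yet pressing on it (y of carriage in the frame of home below 0.0025 m and z of carriage in the frame of home below 0.003 m and contact force between carriage and bridge below 2 N), for 0.2 s.
2. the thumbscrew presses on the carriage with 55 to 120 N (contact force between carriage and bridge between 55 and 120 N and y of carriage in the frame of home below 0.0025 m), for 0.3 s.
At the end, for the whole second after the job is handed in: the carriage lies flat in its rail, at rest, within 2.5 mm of home against the red stop, and the thumbscrew, released, clamps it with 55 to 120 N (all of step 2 and z of carriage in the frame of home below 0.003 m and linear speed of carriage below 0.01 m/s); the robot touches nothing.
It fails at once if the screw is overtightened: it presses on the carriage with more than 150 N (contact force between carriage and bridge above 150 N).
It fails at once if the carriage is rammed or forced into the stop with more than 50 N (contact force between carriage and stop above 50 N).
It fails at once if a bystander is pushed more than 30 mm (distance of any of shaker, bowl, pot, sauce, scraper from where it was at the start of the episode above 0.03 m).
It also fails if it takes over 72 s, if anything falls off the work surface, if the arm or the gripper's body presses on something with over 40 N, if the wrist force passes 120 N, or if a joint passes its speed limit or range.

## Working session

There is one attempt and no reset: what is moved stays moved. The work goes in short steps, each a Python script; the robot and the scene stay as the last script left them, time stands still between calls to the robot, and variables do not carry over. Pictures are saved under pics/ and viewed, and the job is handed in when it is done.

```bash
ls; mkdir -p pics; python3 - <<'E'
from rig import bot
import cv2,numpy as np,pickle
s=bot.read_state();print(s)
for n in("scene","top","wrist"):
    c=bot.read_camera(n);cv2.imwrite(f"pics/{n}0.png",c["image"]);pickle.dump(c,open(f"{n}0.pkl","wb"))
    print(n,{k:v for k,v in c.items() if k not in("image","depth")},(c["depth"]>0).mean())
E
```

```text
pics
{'clock': 0.0, 'joint_positions': array([-1.22459695e+00,  3.00458311e-01,  1.52157649e+00,  2.94070931e-05,
        1.32068936e+00, -6.65968132e-02]), 'qvel': array([-0.00013655, -0.00082266, -0.00047507, -0.00082715,  0.00069353,
       -0.00075284]), 'effort': array([ 1.61362973e-04, -5.43496406e+01, -3.61802316e+01, -1.10887702e-04,
        3.90559624e-03, -4.22992048e-05]), 'ee_pos': array([ 220.57910278, -503.60408574,  249.73025518]), 'tool_rot': array([ 0.59210284, -0.59160535,  0.3872354 , -0.38660844]), 'ft_force': array([-0.23751973,  0.87220234,  0.22151545]), 'moment': array([0.02511822, 0.01802784, 0.00360841]), 'grip_width': 85.19136097554907}
scene {'fovy': 47.94560754502602, 'cx': 253.90729683979737, 'cy': 187.60978878766255, 'eye': array([1247.93990568, -625.05778598,  954.10471685]), 'attitude': array([-0.37309877,  0.82561757,  0.38898697, -0.16685944])} 0.9940897623697916
top {'fovy': 53.33776662435831, 'cx': 251.33761383411468, 'cy': 196.53387196896168, 'eye': array([ 386.97120062,    2.1760406 , 1462.65833603]), 'attitude': array([-0.02849039,  0.70907877, -0.70398491,  0.02829929])} 0.9959665934244791
wrist {'fovy': 61.122791054537956, 'cx': 254.7335175998257, 'cy': 188.0600729474474, 'mount': array([[ 9.99999820e-01,  1.83698667e-04,  5.72059250e-04,
         6.31729051e-01],
       [-4.79930867e-04, -3.28595038e-01,  9.44470789e-01,
        -1.23285347e+02],
       [ 3.61473856e-04, -9.44470893e-01, -3.28594891e-01,
         8.69825340e+01],
       [ 0.00000000e+00,  0.00000000e+00,  0.00000000e+00,
         1.00000000e+00]])} 0.9960835774739584
```

View pics/scene0.png

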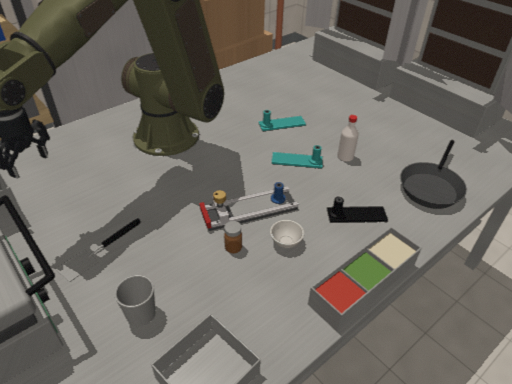

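View pics/top0.png

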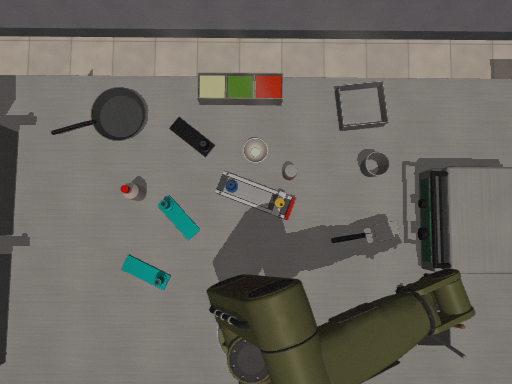

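The scene view shows the rail with its red stop (206,214), brass screw (219,198) and blue socket (279,192). In the top view these are at (291,207), (280,203) and (231,186). The look-alikes are two turquoise plates, top (179,217) and (146,272), and a black one at (192,137). The part meant is the steel plate with the blue post, lying in the rail. I'll confirm that in a crop and measure it.

```bash
cat > h.py <<'E'
import numpy as np,cv2
from scipy.spatial.transform import Rotation as R
def q2R(q): return R.from_quat([q[1],q[2],q[3],q[0]]).as_matrix()
def R2q(M):
    q=R.from_matrix(M).as_quat(); return np.array([q[3],q[0],q[1],q[2]])
def cam(c,st=None):
    if "eye" in c: return np.array(c["eye"]),q2R(c["attitude"])
    T=q2R(st["tool_rot"]); m=c["mount"]
    return np.array(st["ee_pos"])+T@m[:3,3], T@m[:3,:3]
def ray(c,uv,st=None):
    e,A=cam(c,st); f=c["image"].shape[0]/2/np.tan(np.radians(c["fovy"])/2)
    uv=np.atleast_2d(uv).astype(float)
    d=np.c_[(uv[:,0]-c["cx"])/f,(uv[:,1]-c["cy"])/f,np.ones(len(uv))]@A.T
    return e,d
def onz(c,uv,z,st=None):
    e,d=ray(c,uv,st); return e+d*((z-e[2])/d[:,2])[:,None]
def cloud(c,st=None):
    h,w=c["depth"].shape; v,u=np.mgrid[:h,:w]
    e,d=ray(c,np.c_[u.ravel(),v.ravel()],st)
    return (e+d*c["depth"].reshape(-1,1)).reshape(h,w,3)
def masks(c):
    hsv=cv2.cvtColor(c["image"],cv2.COLOR_BGR2HSV); H,S,V=cv2.split(hsv)
    return dict(blue=(H>105)&(H<125)&(S>120)&(V>40), red=((H<6)|(H>174))&(S>150)&(V>60), brass=(H>12)&(H<28)&(S>110)&(V>90))
E
python3 - <<'E'
from h import *
import pickle
for n in("top","scene"):
    c=pickle.load(open(n+"0.pkl","rb")); P=cloud(c)
    for k,m in masks(c).items():
        nn,l,s,ce=cv2.connectedComponentsWithStats(m.astype(np.uint8))
        for i in range(1,nn):
            if s[i,4]>15: print(n,k,s[i],ce[i].round(1),np.median(P[l==i],0).round(0),"ztop",np.percentile(P[l==i][:,2],95).round())
c=pickle.load(open("top0.pkl","rb"))["image"][160:230,200:310]
d=pickle.load(open("scene0.pkl","rb"))["image"][165:240,190:310]
a=cv2.resize(c,None,fx=5,fy=5);b=cv2.resize(d,None,fx=4.5,fy=4.5)
a=a[:300];w=max(a.shape[1],b.shape[1])
cv2.imwrite("pics/crop0.png",np.vstack([cv2.copyMakeBorder(i[:300],0,0,0,w-i.shape[1],0) for i in(a,b)]))
E
```

```text
top blue [226 180  11  12  76] [231.2 186.2] [535.  77.  33.] ztop 82.0
top red [256  76  25  22 501] [267.3  86.6] [917. -53.  60.] ztop 65.0
top red [121 185   8   8  54] [124.5 188.7] [514. 434. 170.] ztop 174.0
top red [284 197  12  23  88] [289.3 208.3] [ 458. -138.   38.] ztop 42.0
top brass [274 198  11  10  80] [279.  202.4] [478. -96.  96.] ztop 101.0
scene blue [ 0 27  5 14 42] [ 1.3 34.9] [-811. -284.  201.] ztop 231.0
scene blue [271 186  14  18 160] [278.  195.2] [554.  69.  43.] ztop 80.0
scene red [350 115   7   7  41] [352.6 118.2] [521. 429. 171.] ztop 174.0
scene red [200 203  11  25 116] [205.2 214.9] [ 472. -147.   39.] ztop 42.0
scene red [ 316  272   49   41 1031] [340.1 291.2] [916. -54.  61.] ztop 64.0
scene brass [ 200    0   72   68 3259] [236.   29.1] [-776.  940.  -63.] ztop 109.0
scene brass [213 191  13  12 107] [219.4 195.7] [ 484. -100.   97.] ztop 100.0
scene brass [225 234  15   7  49] [231.2 238. ] [ 612. -156.   60.] ztop 67.0
```

View pics/crop0.png

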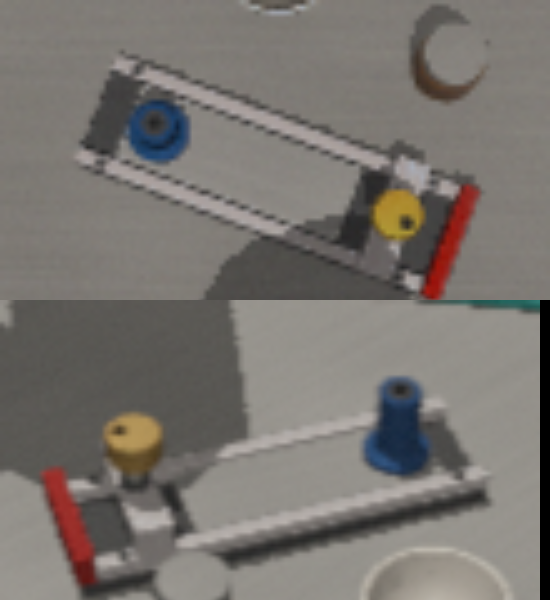

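The crop confirms the steel plate with the blue post in the aluminium channel, and the brass head on the bridge next to the red stop. I'll take a wrist view for precision and check the reach.

```bash
cat >> h.py <<'E'
def down(psi):
    x=np.array([np.cos(psi),np.sin(psi),0]);y=np.array([0,0,-1.]);z=np.cross(x,y)
    return R2q(np.c_[x,y,z])
E
python3 - <<'E'
from h import *
from rig import bot
import pickle
M=q2R(bot.read_state()["tool_rot"]);print("psi0",np.arctan2(M[1,0],M[0,0]))
for p in np.arange(-3,3.2,.5):
    q=bot.ik([480,-97,88],down(p)); print(round(p,2),None if q is None else q.round(2), end=' | ')
    q=bot.ik([505,0,300],down(p)); print(None if q is None else q.round(2))
E
```

```text
psi0 -1.158016923234071
-3.0 None | None
-2.5 [-0.27  0.38  1.84 -0.    0.92  2.23] | [-0.07  0.16  1.57 -0.    1.41  2.43]
-2.0 [-0.27  0.38  1.84 -0.    0.92  1.73] | [-0.07  0.16  1.57 -0.    1.41  1.93]
-1.5 [-0.27  0.38  1.84 -0.    0.92  1.23] | [-0.07  0.16  1.57 -0.    1.41  1.43]
-1.0 [-0.27  0.38  1.84 -0.    0.92  0.73] | [-0.07  0.16  1.57 -0.    1.41  0.93]
-0.5 [-0.27  0.38  1.84 -0.    0.92  0.23] | [-0.07  0.16  1.57 -0.    1.41  0.43]
0.0 [-0.27  0.38  1.84 -0.    0.92 -0.27] | [-0.07  0.16  1.57 -0.    1.41 -0.07]
0.5 [-0.27  0.38  1.84 -0.    0.92 -0.77] | [-0.07  0.16  1.57 -0.    1.41 -0.57]
1.0 [-0.27  0.38  1.84 -0.    0.92 -1.27] | [-0.07  0.16  1.57 -0.    1.41 -1.07]
1.5 [-0.27  0.38  1.84 -0.    0.92 -1.77] | [-0.07  0.16  1.57 -0.    1.41 -1.57]
2.0 [-0.27  0.38  1.84 -0.    0.92 -2.27] | [-0.07  0.16  1.57 -0.    1.41 -2.07]
2.5 None | None
3.0 None | None
```

```bash
python3 - <<'E'
from h import *
from rig import bot
import pickle
psi=-0.35; z=q2R(down(psi))[:,2]
bot.move_to(np.array([505,0,320])+43*z,down(psi))
bot.move_gripper(0)
s=bot.read_state();c=bot.read_camera("wrist");pickle.dump((s,c),open("w1.pkl","wb"));cv2.imwrite("pics/w1.png",c["image"])
print(s["clock"],s["ee_pos"],s["ft_force"],s["moment"])
E
```

```text
3.15 [519.73841421  40.40898193 320.00743423] [ 1.13302705 -0.16874432 -0.01366952] [-0.02394427  0.0334871   0.0105414 ]
```

View pics/w1.png

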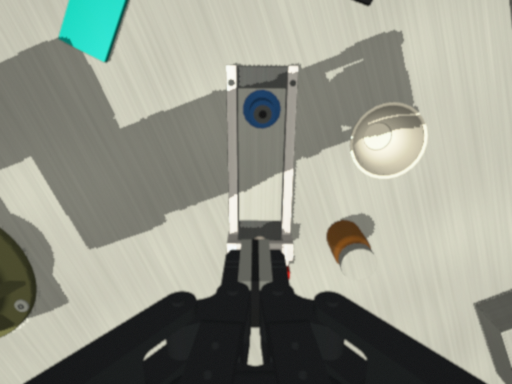

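The blue post's hole is at (263,113), the strips run from (232,68) to (232,240) and (293,68) to (290,240), and the fingers hide the bridge. I'll measure the rail line, the post and the screw, using depth and rays.

```bash
python3 - <<'E'
from h import *
import pickle
s,c=pickle.load(open("w1.pkl","rb"));P=cloud(c,s);m=masks(c)
b=m["blue"].copy(); b[:80]=0
top=b&(P[...,2]>70)
print("blue top",P[top].mean(0),top.sum(),np.percentile(P[b][:,2],[5,50,95]))
hs=cv2.morphologyEx(((P[...,2]>72)&(P[...,2]<88)).astype(np.uint8),cv2.MORPH_OPEN,np.ones((3,3)))
n,l,st,ce=cv2.connectedComponentsWithStats(hs)
for i in range(1,n):
    if st[i,4]>100:
        (u,v),r=cv2.minEnclosingCircle(np.argwhere(l==i)[:,::-1].astype(np.float32)); print(st[i],(u,v),r,onz(c,[u,v],80,s),np.median(P[l==i],0))
# strips: z in 19..29
zt=P[90:225,200:330,2]; S=((zt>20)&(zt<28)).astype(np.uint8)
for side,(a,bb) in dict(L=(0,60),R=(60,130)).items():
    v,u=np.nonzero(S[:,a:bb]); pts=onz(c,np.c_[u+200+a,v+90],24,s)
    cen=[];
    for r in np.unique(v):
        k=u[v==r]
        if len(k)>3: cen.append([np.median(k)+200+a,r+90])
    pts=onz(c,np.array(cen),24,s)
    vx,vy,x0,y0=cv2.fitLine(pts[:,:2].astype(np.float32),cv2.DIST_HUBER,0,.01,.01).ravel()
    print(side,len(cen),"yaw",np.arctan2(vy,vx),x0,y0)
t=pickle.load(open("top0.pkl","rb"));sc=pickle.load(open("scene0.pkl","rb"))
for nm,k in(("top",t),("scene",sc)):
    mk=masks(k)["brass"];Q=cloud(k)
    ok=mk&(Q[...,2]>85)&(Q[...,2]<110)&(abs(Q[...,0]-480)<50)&(abs(Q[...,1]+97)<50)
    zz=Q[...,2][ok];print(nm,ok.sum(),np.percentile(zz,[10,50,90]))
    v,u=np.nonzero(ok if nm=="top" else ok);(uc,vc),r=cv2.minEnclosingCircle(np.c_[u,v].astype(np.float32));print((uc,vc),r,onz(k,[uc,vc],99))
    mk=masks(k)["blue"]; v,u=np.nonzero(mk&(Q[...,2]>70)&(Q[...,0]>300));print("blue",onz(k,[u.mean(),v.mean()],80),len(u))
E
```

```text
blue top [544.48942888  79.39554009  83.03711378] 214 [27.59997108 30.74510575 80.77297679]
[249 100  27  28 584] (262.0, 113.72222137451172) 13.86730670928955 [[544.8629129   79.76267134  80.        ]] [544.58605416  79.64934001  80.11472927]
[ 339  245   38   36 1061] (357.2295227050781, 261.40985107421875) 19.323665618896484 [[ 597.33017858 -137.42107024   80.        ]] [ 596.66244755 -135.04429504   84.78653121]
L 135 yaw 1.2464436 502.7438 32.095
R 135 yaw 1.1865253 536.27295 -4.6673098
top 78 [92.55403945 96.30081663 99.90191398]
(279.1000061035156, 202.5) 5.124545574188232 [[476.07603267 -96.44299984  99.        ]]
blue [[541.65862773  78.68233287  80.        ]] 28
scene 99 [91.77599269 97.49274906 99.98587423]
(219.0263214111328, 195.6052703857422) 6.185706615447998 [[ 484.35686637 -101.93517266   99.        ]]
blue [[521.20812735  62.40662102  80.        ]] 32
```

```bash
python3 - <<'E'
from h import *
from rig import bot
psi=1.217-np.pi/2; q=down(psi); d=np.array([np.cos(1.217),np.sin(1.217),0])
p=np.array([544.7,79.6,0]); zt=35+bot.tip_reach; print(bot.tip_reach)
a=p+d*50+[0,0,zt]
bot.move_to(a+[0,0,100],q); bot.servo_line(a,q,speed=100)
print(bot.read_state()["ee_pos"],bot.read_state()["grip_width"])
r=bot.servo_line(p+d*5+[0,0,zt],q,speed=25,until_force=2)
s=bot.read_state();print("contact",r,(s["ee_pos"]-p)@d,s["ft_force"],s["clock"])
r=bot.servo_line(p-d*80+[0,0,zt],q,speed=22,until_force=8)
s=bot.read_state();print("push",r,(s["ee_pos"]-p)@d,s["ft_force"]@d,s["ft_force"],s["clock"])
E
```

```text
19.0
[562.38770145 126.55206698  54.68615006] 0.18854570953747815
contact True 25.60097884446083 [-1.04162482  0.76140793  0.19145675] 6.1667
push True -47.541071202957916 3.0614603455423235 [1.19789371 2.82116759 1.36705015] 9.1833
```

```bash
python3 - <<'E'
from h import *
from rig import bot
q=down(1.217-np.pi/2); d=np.array([np.cos(1.217),np.sin(1.217),0]);p=np.array([544.7,79.6,0])
for i in range(2):
    s=bot.read_state(); r=bot.servo_line(s["ee_pos"]-d*8,q,speed=12,until_force=8)
    s2=bot.read_state();print(r,(s2["ee_pos"]-p)@d,s2["ft_force"]@d,s2["clock"])
s=bot.read_state();bot.servo_line(s["ee_pos"]+d*15,q,speed=40)
s=bot.read_state();bot.servo_line(s["ee_pos"]+[0,0,150],q,speed=200)
zz=q2R(q)[:,2]
# view with screw and stop clear of fingers: open gripper, camera further down-rail
bot.move_to(np.array([475,-90,300])-zz*60,q)
bot.move_gripper(60)
s=bot.read_state();c=bot.read_camera("wrist");import pickle
pickle.dump((s,c),open("w2.pkl","wb"));cv2.imwrite("pics/w2.png",c["image"]);print(s["clock"],s["ee_pos"],s["moment"],s["ft_force"])
E
```

```text
True -47.53064345673541 3.981808698504391 9.4667
True -47.542572913692005 4.661597266123994 9.7333
12.6833 [ 454.23739408 -146.22359611  300.000248  ] [-0.03341386  0.04171219  0.01420397] [ 0.98368602 -0.50552754 -0.16381318]
```

View pics/w2.png

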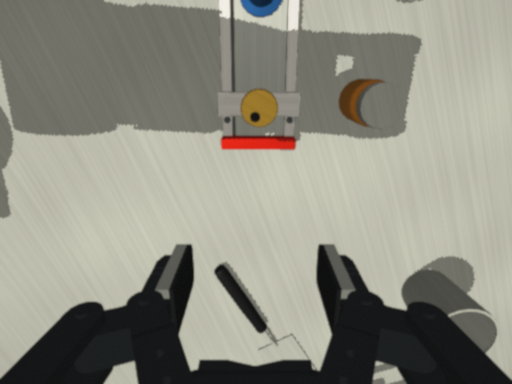

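The brass head is at (259,107), the red stop at (258,143) and the post at (262,4). The carriage no longer moves under 8 N. I'll measure the screw and cross-check that the carriage is home.

```bash
python3 - <<'E'
from h import *
import pickle
s,c=pickle.load(open("w2.pkl","rb"));P=cloud(c,s);m=masks(c)
d=np.array([np.cos(1.217),np.sin(1.217)])
b=m["brass"]&(P[...,2]>70); b[:, 330:]=0
v,u=np.nonzero(b);pt=np.c_[u,v].astype(np.float32)
zt=np.percentile(P[b][:,2],[5,25,50,75,95]);print("brass",b.sum(),zt)
# top face via height
hs=((P[...,2]>88)&(P[...,2]<112)); hs[:,330:]=0; hs[:,:180]=0; hs[200:]=0
v,u=np.nonzero(hs);(uc,vc),r=cv2.minEnclosingCircle(np.c_[u,v].astype(np.float32))
f=192/np.tan(np.radians(c["fovy"]/2)); zm=np.median(P[hs][:,2]); 
sc=onz(c,[uc,vc],zm,s)[0]; print("head",(uc,vc),r,"diam",2*r*np.median(c["depth"][hs])/f,"top",zm,sc, P[hs].mean(0))
rd=m["red"]&(abs(P[...,2]-38)<8); print("red top",P[rd].mean(0),rd.sum())
red=P[rd].mean(0)[:2]
print("screw along rail from stop (expect 47):",(sc[:2]-red)@d)
print("across",(sc[:2]-red)@[d[1],-d[0]])
s0=np.array([544.7,79.6]); s1=s0-d*(25.6+47.5)
print("post now",s1,"from stop (expect 162)",(s1-red)@d, "from screw (exp 115)",(s1-sc[:2])@d,"across",(s1-sc[:2])@[d[1],-d[0]])
# rail yaw from red stop
v,u=np.nonzero(rd);pp=onz(c,np.c_[u,v],38,s)[:,:2].astype(np.float32)
print("rect",cv2.minAreaRect(pp))
vx=cv2.fitLine(pp,cv2.DIST_L2,0,.01,.01).ravel();print("stop yaw+90",np.arctan2(vx[1],vx[0])+np.pi/2)
E
```

```text
brass 997 [95.19012302 96.121785   96.64467199 97.18697245 97.96716267]
head (258.5799865722656, 108.18000030517578) 19.332168579101562 diam 37.88301650203385 top 96.64092129841126 [478.79661223 -96.67904463  96.6409213 ] [478.74139075 -96.62570105  96.56269746]
red top [ 462.6100004  -139.95263106   37.47425728] 807
screw along rail from stop (expect 47): 46.20143972631589
across 0.19144959703863276
post now [519.37366481  11.02750737] from stop (expect 162) 161.29548593263277 from screw (exp 115) 115.09404620631688 across 0.7477072527527584
rect ((463.1911315917969, -139.57269287109375), (13.28909683227539, 86.53958129882812), 69.74779510498047)
stop yaw+90 1.2126099
```

The checks agree: post to stop 161.3 mm (expected 162), post to screw 115.1 (115), and the head is 37.9 mm across with its top at 96.6. So the carriage is home, and the screw should be about 0.7–0.9 rad from touching. Next I'll grasp the head.

```bash
python3 - <<'E'
from h import *
from rig import bot
psi=1.217; a=np.array([478.8,-96.7,86.5])
bot.move_to(a+[0,0,90],down(psi)); 
s=bot.read_state();print(s["ft_force"],s["moment"])
r=bot.servo_line(a,down(psi),speed=60,until_force=8);print(r)
s=bot.read_state();print(s["ee_pos"],s["ft_force"],s["moment"])
bot.move_gripper(30,grip_force=80)
bot.dwell(.2)
s=bot.read_state();print(s["ee_pos"],s["ft_force"],s["moment"],s["grip_width"],s["clock"])
c=bot.read_camera("wrist");cv2.imwrite("pics/g1.png",c["image"])
c=bot.read_camera("scene");cv2.imwrite("pics/g1s.png",cv2.resize(c["image"][140:260,160:320],None,fx=4,fy=4))
E
```

```text
[ 0.51244456 -0.39404671  0.51575072] [ 0.02231876 -0.03365484  0.00913777]
False
[478.96490865 -96.74764354  86.81378613] [-0.30238807 -0.61637176  0.13966102] [-0.02197086  0.01715856  0.00271896]
[478.93314024 -97.08131377  87.08617853] [-2.42234187 -3.33549767  7.18938919] [-0.45614109  0.51158162  0.02506502] 34.17438790429869 16.25
```

View pics/g1s.png

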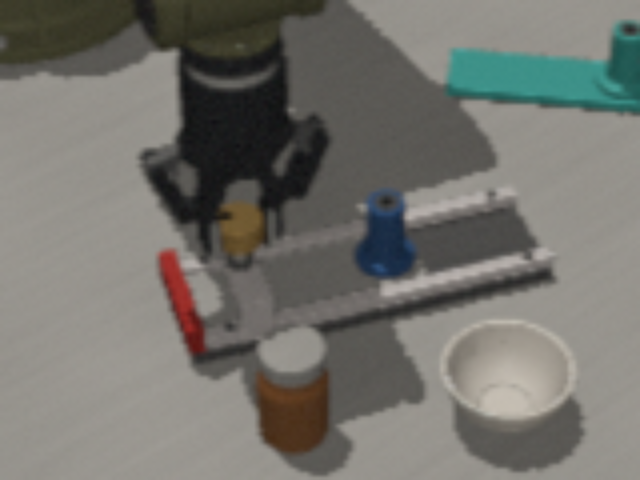

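The fingers hold the brass head centrally at 34 mm and clear of the bridge. I'll turn it in small steps and log the held torque.

```bash
cat > turn.py <<'E'
from h import *
from rig import bot
import json,sys
def yaw(s):
    M=q2R(s["tool_rot"]);return np.arctan2(M[1,0],M[0,0])
A=np.array([478.8,-96.7,86.5]);P0=1.217
def step(psi,wait=.15):
    bot.servo_line(A-[0,0,2.5*(P0-psi)],down(psi),speed=8) 
    s1=bot.read_state(); bot.dwell(wait); s=bot.read_state()
    print(f"psi {psi:.3f} meas {yaw(s):.3f} Mz move {s1['moment'][2]:.3f} held {s['moment'][2]:.3f} F {s['ft_force'].round(1)} w {s['grip_width']:.2f} t {s['clock']:.2f}",flush=True)
    return s
E
python3 - <<'E'
from turn import *
for k in range(1,5): step(P0-.1*k)
E
```

```text
psi 1.117 meas 1.117 Mz move -0.024 held -0.038 F [-4.  -4.7  6.7] w 34.15 t 16.75
psi 1.017 meas 1.017 Mz move 0.006 held -0.007 F [-4.4 -6.1  6.8] w 34.31 t 17.15
psi 0.917 meas 0.917 Mz move 0.033 held 0.039 F [-5.1 -7.   7. ] w 33.96 t 17.55
psi 0.817 meas 0.817 Mz move 0.035 held 0.027 F [-5.7 -7.9  7.5] w 34.09 t 17.95
```

```bash
python3 - <<'E'
from turn import *
for k in range(5,14):
    s=step(P0-.1*k)
    if abs(s["moment"][2])>.16: break
c=bot.read_camera("wrist");cv2.imwrite("pics/g2.png",np.hstack([cv2.imread("pics/g1.png")[150:384,130:380],c["image"][150:384,130:380]]))
E
```

```text
psi 0.717 meas 0.717 Mz move 0.054 held -0.061 F [-5.7 -9.   8.1] w 34.15 t 18.35
psi 0.617 meas 0.617 Mz move 0.030 held -0.000 F [-7.  -9.1  8.6] w 34.02 t 18.75
psi 0.517 meas 0.517 Mz move 0.002 held -0.054 F [-8.5 -9.4  9.5] w 34.28 t 19.15
psi 0.417 meas 0.417 Mz move 0.070 held -0.022 F [-10.2 -10.7  11. ] w 33.97 t 19.55
psi 0.317 meas 0.317 Mz move 0.072 held 0.064 F [-10.9 -10.5  12.1] w 33.99 t 19.95
psi 0.217 meas 0.217 Mz move 0.069 held 0.026 F [-13.1 -11.2  15.1] w 33.76 t 20.35
psi 0.117 meas 0.117 Mz move 0.043 held 0.128 F [-14.2 -11.   18. ] w 33.93 t 20.75
psi 0.017 meas 0.017 Mz move 0.048 held 0.113 F [-15.4 -10.9  19.6] w 34.23 t 21.15
psi -0.083 meas -0.083 Mz move 0.145 held 0.113 F [-17.9 -10.7  22.9] w 34.01 t 21.55
```

View pics/g2.png

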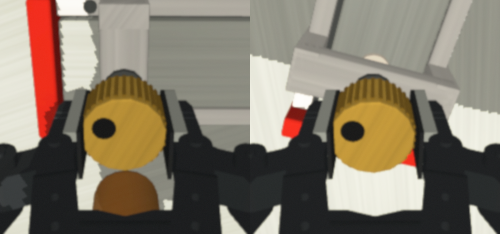

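The dot on the head stayed at the same place relative to the fingers, so there was no slip. Lateral and vertical forces have built up, so the grasp is a little off the axis. I'll shift the tool in the relieving direction to centre it.

```bash
python3 - <<'E'
from turn import *
s=bot.read_state();p=s["ee_pos"];print(p, A-[0,0,2.5*1.3])
q=down(-0.083);t=A-[0,0,2.5*1.3]
for k in range(4):
    F=bot.read_state()["ft_force"]; t=t+np.clip(F*0.05,-.7,.7)
    bot.servo_line(t,q,speed=5);bot.dwell(.15);s=bot.read_state();print(t.round(2),s["ee_pos"].round(2),s["ft_force"].round(1),s["moment"].round(3),s["clock"])
E
```

```text
[477.89134038 -97.86683475  84.35030282] [478.8  -96.7   83.25]
[478.1  -97.23  83.95] [477.49 -98.13  84.47] [-10.3  -9.2  11. ] [-1.422  1.844  0.085] 22.125
[477.58 -97.69  84.5 ] [477.23 -98.34  84.56] [-4.2 -6.7  1. ] [-1.207  0.591  0.117] 22.6
[477.37 -98.02  84.55] [477.18 -98.52  84.6 ] [-2.3 -4.7  0.6] [-0.859  0.266  0.132] 23.0
[477.26 -98.26  84.58] [477.14 -98.53  84.59] [-3.1 -5.6 -0.6] [-0.911  0.266  0.105] 23.4
```

```bash
cat > turn2.py <<'E'
from turn import *
B=np.array([477.1,-98.5,84.58]);PB=-0.083
def avg(n=8):
    m=[];f=[]
    for i in range(n):
        bot.dwell(.04);s=bot.read_state();m.append(s["moment"][2]);f.append(s["ft_force"])
    return np.mean(m),np.std(m)/np.sqrt(n),np.mean(f,0),s
def st(psi):
    bot.servo_line(B-[0,0,2.5*(PB-psi)],down(psi),speed=6)
    m,e,f,s=avg();print(f"psi {psi:.3f} meas {yaw(s):.3f} Mz {m:.3f}+-{e:.3f} F {f.round(1)} ee {s['ee_pos'].round(2)} t {s['clock']:.2f}",flush=True)
    return m,f
E
python3 - <<'E'
from turn2 import *
st(PB)
for k in (.1,.2): st(PB-k)
E
```

```text
psi -0.083 meas -0.083 Mz 0.103+-0.012 F [-1.6 -4.4  0.1] ee [477.13 -98.56  84.62] t 23.98
psi -0.183 meas -0.183 Mz 0.146+-0.009 F [-3.4 -5.   2.9] ee [477.02 -98.55  84.48] t 24.57
psi -0.283 meas -0.283 Mz 0.142+-0.005 F [-5.7 -4.3  5.9] ee [476.93 -98.54  84.37] t 25.15
```

Torque alone is ambiguous here. For an independent estimate of the touch angle, I'll measure the head's starting height offline from w2, calibrated against the known heights nearby.

```bash
python3 - <<'E'
from h import *
import pickle
s,c=pickle.load(open("w2.pkl","rb"));P=cloud(c,s)
R0=np.array([478.5,-97.3]);d=np.array([np.cos(1.215),np.sin(1.215)]);e=np.array([d[1],-d[0]])
L=P[...,:2]-R0; y=L@d; x=L@e; z=P[...,2]
def g(n,m,t):
    v=z[m]; print(n,m.sum(),"med",np.median(v).round(2),"mean",v.mean().round(2),"sd",v.std().round(2),"true",t)
g("head",(np.hypot(x,y)<14)&(z>85),0)
g("bridge",(abs(y)<10)&(abs(x)>26)&(abs(x)<42)&(abs(z-52)<6),52)
g("stop",(abs(y+47)<4)&(abs(x)<40)&(abs(z-38)<6),38)
for sg in(1,-1): g("strip",(y>20)&(y<70)&(abs(sg*x-36)<2.5)&(abs(z-24)<4),24)
g("plate",(y>20)&(y<70)&(abs(x)<25)&(abs(z-22)<5),22)
g("table",(y<-60)&(y>-120)&(abs(x)<40)&(abs(z)<6),0)
g("tableR",(y<20)&(y>-60)&(abs(x+65)<10)&(abs(z)<6),0)
E
```

```text
head 653 med 96.79 mean 96.8 sd 0.77 true 0
bridge 534 med 51.93 mean 51.93 sd 0.79 true 52
stop 452 med 37.9 mean 37.84 sd 0.75 true 38
strip 206 med 23.93 mean 23.93 sd 0.82 true 24
strip 208 med 23.75 mean 23.75 sd 0.78 true 24
plate 2033 med 21.86 mean 21.87 sd 0.81 true 22
table 2429 med -0.11 mean -0.09 sd 0.79 true 0
tableR 983 med -0.09 mean -0.11 sd 0.83 true 0
```

Every reference height reads within 0.25 mm, mostly within 0.1. The head's starting top was therefore 96.9, which puts touch near 0.76 rad, and the tool has turned 1.5 rad. I'll release and re-measure the head's sink and the dot's angle to get the true screw rotation.

```bash
cat > look.py <<'E'
from h import *
import pickle
R0=np.array([478.5,-97.3]);d=np.array([np.cos(1.215),np.sin(1.215)]);e=np.array([d[1],-d[0]])
def ana(f):
    s,c=pickle.load(open(f,"rb"));P=cloud(c,s);L=P[...,:2]-R0; y=L@d; x=L@e; z=P[...,2]
    h=(np.hypot(x,y)<19)&(z>85); zt=np.median(z[(np.hypot(x,y)<14)&(z>85)])
    br=np.median(z[(abs(y)<10)&(abs(x)>26)&(abs(x)<42)&(abs(z-52)<6)])
    m=masks(c)["brass"]; top=(np.abs(z-zt)<2.8)&h
    v,u=np.nonzero(top);(uc,vc),r=cv2.minEnclosingCircle(np.c_[u,v].astype(np.float32))
    V=c["image"].max(2); dk=top&(V<70)
    v,u=np.nonzero(dk); dp=onz(c,[u.mean(),v.mean()],zt,s)[0]; v,u=np.nonzero(top);cp=onz(c,[u.mean(),v.mean()],zt,s)[0]
    w=dp-cp; print(f,"head",zt.round(2),"bridge",br.round(2),"diff",(zt-br).round(2),"centre",cp.round(2),"dot px",dk.sum(),"r",np.hypot(*w[:2]).round(1),"ang",np.arctan2(w[1],w[0]).round(3))
    bl=masks(c)["blue"]&(z>72)&(z<90)
    if bl.sum()>20: print("blue n",bl.sum(),P[bl].mean(0))
E
python3 - <<'E'
from turn2 import *
from look import ana
import pickle
m,er,f,s=avg();print("held",m,er)
bot.move_gripper(60);bot.dwell(.1)
s=bot.read_state();print(s["moment"],s["ft_force"])
bot.servo_line(s["ee_pos"]+[0,0,40],down(-0.283),speed=150)
q=down(1.217-np.pi/2);zz=q2R(q)[:,2]
bot.move_to(np.array([475,-90,300])-zz*60,q)
s=bot.read_state();c=bot.read_camera("wrist");pickle.dump((s,c),open("w3.pkl","wb"));cv2.imwrite("pics/w3.png",c["image"]);print(s["clock"])
ana("w2.pkl");ana("w3.pkl")
E
```

```text
held 0.16838140765027812 0.009397160859649844
[ 0.03780925 -0.00526575 -0.02501129] [ 0.42402309  0.68485327 -0.15620721]
27.1417
w2.pkl head 96.79 bridge 51.93 diff 44.86 centre [478.74 -96.63  96.79] dot px 58 r 9.0 ang -2.364
w3.pkl head 93.67 bridge 51.8 diff 41.87 centre [478.87 -96.75  93.67] dot px 60 r 8.9 ang 2.391
```

```bash
python3 - <<'E'
import cv2,numpy as np
cv2.imwrite("pics/w23.png",np.hstack([cv2.resize(cv2.imread(f"pics/w{i}.png")[60:170,200:320],None,fx=3.3,fy=3.3) for i in(2,3)]))
E
```

```text
(no output)
```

View pics/w23.png

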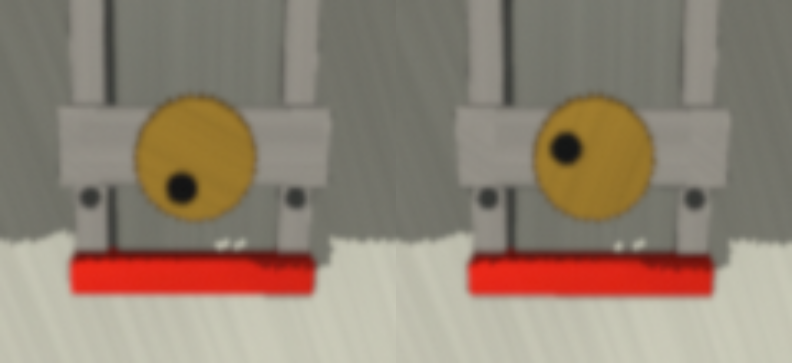

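```bash
python3 - <<'E'
import numpy as np
r=lambda a:np.array([[np.cos(a),-np.sin(a)],[np.sin(a),np.cos(a)]])
t1=np.array([478.9,-97.05]);
for t2 in([477.15,-98.55],[477.0,-98.8]):
    o=np.linalg.solve(r(1.217)-r(-.083),t1-np.array(t2));print(o,t1-r(1.217)@o)
E
```

```text
[ 0.26879508 -1.88521173] [477.03842323 -96.64899377]
[ 0.37645896 -2.10068533] [476.79899377 -96.67533609]
```

The dot shows 1.53 rad of turn, so no slip. The sink is 3.0–3.1 mm where the free rate would give 3.8, which means the screw is already pressing. The solved axis is about (477.0, -96.65). I'll regrip on that axis and read the torque carefully before snugging further.

```bash
cat > turn3.py <<'E'
from turn import *
C=np.array([477.0,-96.65,83.2]);PC=0.6
def avg(n=20):
    m=[];f=[]
    for i in range(n):
        bot.dwell(.03);s=bot.read_state();m.append(s["moment"]);f.append(s["ft_force"])
    m=np.array(m);print(f"meas {yaw(s):.3f} M {m.mean(0).round(3)} +- {m[:,2].std()/np.sqrt(n):.3f} 1st/2nd half {m[:n//2,2].mean():.3f} {m[n//2:,2].mean():.3f} F {np.mean(f,0).round(1)} ee {s['ee_pos'].round(2)} w {s['grip_width']:.1f} t {s['clock']:.2f}",flush=True)
def st(psi,k=1.3):
    bot.servo_line(C-[0,0,k*(PC-psi)],down(psi),speed=4); print("cmd",psi,end=' '); avg()
E
python3 - <<'E'
from turn3 import *
bot.move_to(C+[0,0,70],down(PC)); bot.servo_line(C,down(PC),speed=60,until_force=8)
avg(10)
bot.move_gripper(30,grip_force=80); avg()
st(PC-.05)
E
```

```text
meas 0.600 M [-0.002 -0.001 -0.009] +- 0.009 1st/2nd half 0.008 -0.025 F [-0.  0. -0.] ee [477.04 -96.64  83.31] w 60.0 t 29.66
meas 0.600 M [-0.128  0.508  0.   ] +- 0.005 1st/2nd half -0.003 0.004 F [-3.1 -1.   5.7] ee [477.   -96.81  83.55] w 33.9 t 30.68
cmd 0.5499999999999999 meas 0.551 M [-0.131  0.533  0.355] +- 0.005 1st/2nd half 0.364 0.347 F [-3.2 -0.9  6.2] ee [476.99 -96.8   83.52] w 34.1 t 31.60
```

```bash
python3 - <<'E'
from turn3 import *
bot.dwell(.6);avg(20)
E
```

```text
meas 0.551 M [-0.133  0.527  0.352] +- 0.006 1st/2nd half 0.348 0.356 F [-3.1 -1.   6. ] ee [476.98 -96.8   83.5 ] w 33.9 t 32.87
```

```bash
python3 - <<'E'
from turn3 import *
st(PC-.08)
E
```

```text
cmd 0.52 meas 0.521 M [-0.123  0.528  0.444] +- 0.006 1st/2nd half 0.439 0.449 F [-3.3 -1.   6.3] ee [477.02 -96.8   83.51] w 33.7 t 33.78
```

```bash
python3 - <<'E'
from turn3 import *
st(PC-.12)
E
```

```text
cmd 0.48 meas 0.481 M [-0.14   0.548  0.424] +- 0.007 1st/2nd half 0.424 0.424 F [-3.3 -0.8  6.5] ee [477.   -96.8   83.43] w 34.1 t 34.70
```

```bash
python3 - <<'E'
from turn3 import *
import turn3
for b in(.08,.04,0,-.04): st(PC-b)
E
```

```text
cmd 0.52 meas 0.520 M [-0.131  0.528 -0.117] +- 0.007 1st/2nd half -0.123 -0.110 F [-3.2 -0.8  5.9] ee [476.99 -96.81  83.47] w 34.3 t 35.62
cmd 0.5599999999999999 meas 0.560 M [-0.116  0.527 -0.144] +- 0.008 1st/2nd half -0.144 -0.144 F [-3.3 -0.9  5.9] ee [477.   -96.81  83.51] w 33.9 t 36.53
cmd 0.6 meas 0.600 M [-0.146  0.522 -0.149] +- 0.006 1st/2nd half -0.147 -0.151 F [-3.4 -1.   5.9] ee [476.99 -96.81  83.56] w 34.0 t 37.45
cmd 0.64 meas 0.640 M [-0.135  0.505 -0.16 ] +- 0.007 1st/2nd half -0.166 -0.153 F [-3.  -1.   5.5] ee [476.96 -96.81  83.57] w 34.2 t 38.37
```

Hysteresis separates spring torque from friction. The forward plateau is 0.43 and the backward about -0.13, giving a spring torque of about 0.155 N·m and friction of about 0.275 N·m. At 2.5 mm/rad that is roughly 62 N, consistent with the earlier relaxed reading. I'll aim for the middle of the band, about 0.12 rad further.

```bash
python3 - <<'E'
from turn3 import *
for p in(.56,.48,.42,.36): st(p)
E
```

```text
cmd 0.56 meas 0.560 M [-0.133  0.532  0.24 ] +- 0.006 1st/2nd half 0.239 0.241 F [-3.1 -0.8  5.9] ee [476.98 -96.8   83.52] w 33.9 t 39.28
cmd 0.48 meas 0.480 M [-0.142  0.544  0.269] +- 0.006 1st/2nd half 0.274 0.265 F [-3.1 -0.9  6.6] ee [477.02 -96.8   83.45] w 33.8 t 40.20
cmd 0.42 meas 0.421 M [-0.135  0.567  0.355] +- 0.006 1st/2nd half 0.348 0.363 F [-3.2 -0.7  6.9] ee [477.04 -96.8   83.4 ] w 34.2 t 41.12
cmd 0.36 meas 0.361 M [-0.133  0.587  0.387] +- 0.006 1st/2nd half 0.397 0.377 F [-3.5 -0.7  7.3] ee [477.03 -96.81  83.34] w 33.9 t 42.03
```

Both readings, the spring torque from hysteresis and the held torque compared with the stated 0.33, now put the press at about 75–80 N. I'll release and check the dot, the height and the carriage.

```bash
python3 - <<'E'
from turn3 import *
from look import ana
import pickle
bot.move_gripper(60);bot.dwell(.1)
s=bot.read_state();bot.servo_line(s["ee_pos"]+[0,0,50],down(.36),speed=150)
q=down(1.217-np.pi/2);zz=q2R(q)[:,2]
bot.move_to(np.array([475,-90,300])-zz*60,q)
s=bot.read_state();c=bot.read_camera("wrist");pickle.dump((s,c),open("w4.pkl","wb"));cv2.imwrite("pics/w4.png",c["image"]);print(s["clock"])
for i in(2,3,4): ana(f"w{i}.pkl")
E
```

```text
43.7167
w2.pkl head 96.79 bridge 51.93 diff 44.86 centre [478.74 -96.63  96.79] dot px 58 r 9.0 ang -2.364
w3.pkl head 93.67 bridge 51.8 diff 41.87 centre [478.87 -96.75  93.67] dot px 60 r 8.9 ang 2.391
w4.pkl head 93.36 bridge 51.79 diff 41.57 centre [478.8  -96.7   93.36] dot px 61 r 8.7 ang 2.157
```

View pics/w4.png

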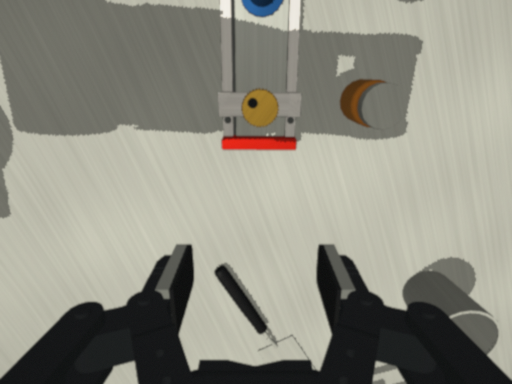

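Between w3 and w4 the dot advanced 0.234 rad for 0.24 commanded, so the grip held. The post, stop and shaker are at the same pixels as before. Torque gives about 77 N and height about 87 N or more, both inside 55–120, and the gripper is clear. I'm handing in.

```bash
python3 - <<'E'
from rig import bot
bot.finish_job();print(bot.read_state()["clock"])
E
```

```text
the job is handed in; nothing more can be done
the job is handed in; nothing more can be done
```

The job is handed in at about 44 s of the 72 s limit. The carriage is home, and I estimate the screw presses on it with about 75–95 N, inside the 55–120 N band. That figure is inferred from torque and head height, because the press could not be read directly.

- **Carriage:** I pushed it along the rail with closed fingers. It travelled 73 mm and then would not move under a further 8 N. The post stood 161.3 mm from the stop (expected 162) and 115.1 mm from the screw (expected 115).
- **Screw:** I turned it about 1.76 rad clockwise in total, regripping once on a corrected axis, then let go. The dot on the head followed the gripper, so it did not slip.
- **Press estimates that disagreed:**
  - **Torque:** the forward and backward readings point to about 77 N.
  - **Head height:** the sink puts touch near 0.9 rad, which implies about 87 N or more. At the stiff end of the stated range it would reach 130 N, but the torque readings argue against that.
  - **Held torque:** readings varied with step size and history. They ranged from 0.14 to 0.44 N·m against the stated 0.33, and the last was 0.39.
- **Last picture:** the gripper was clear, the post and stop had not moved, and the shaker and scraper were in place. The bowl, pot and sauce were not measured again, but the arm did not go near them.

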